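# Unlock the sign clip and hold its sprung jaw open at the mark

### The job

Open the sign clip on the black shelf so that I can change the tin sign: press its lock knob down, turn it clockwise as far as it goes (about 70 degrees, to the green dots) and let it spring up again, then pull the red handle of the sprung jaw until the red pointer on the jaw is level with the brass rider. Finish while holding the handle there: do not let go, the spring would shut the jaw. Leave the rider, the sign and the other things where they are.

Things in the scene. Friction and masses are not known exactly. Their poses are not given: they have to be found in the camera images.
- shelf: Black lacquered shelf, 240 x 720 mm, its top 140 mm above the bench. Origin: on the bench below its middle; +x away from the robot, +y left along it. Its back strip, 128 mm to +x, rises 20 mm above its top, with small chrome clips 15 mm higher. A card clip with a yellow card, 70 mm tall, stands at its +y end.
- clip: The sign clip: aluminium base plate 150 x 400 x 8 mm on the shelf. Origin: in its underside, 5 mm to +y of its middle; +x away from the robot, +y left along the shelf. From +y to -y: fixed jaw, tin sign, sprung jaw with red handle (at y -5 mm when shut), lock knob on a round grey housing (68 mm across, top 42 mm above and centre 160 mm to -y of the origin).
- lock_grip (a point): On the axis of the lock knob, 10 mm below the top of its grip bar; it moves with the knob. The bar is black with a white line on top, 44 mm long (this point's x axis runs along it), 12 mm thick (y), 32 mm tall, on a black disc 44 mm across whose top is 22 mm below this point. When locked, the bar lies along the clip's x (red dots on the housing).
- lock_press (a joint): How far the lock knob is pressed down, m: 0 up, 0.009 fully down. Spring: 3 N at the start of the travel, 7.5 N when fully down. The knob can turn only while it is down by 7 mm or more; released at either end of its turn it springs up to 0 and is kept there from turning (only a very hard twist, some N m, forces it past).
- lock_turn (a joint): Turn of the lock knob, rad, clockwise seen from above: 0 locked (start), 1.2 unlocked, both firm stops. Light friction (0.03 N m). While it is locked a tongue stops the jaw after 2 mm (a few mm if pulled hard).
- handle_grip (a point): In the red upright handle of the sliding jaw, 18 mm below its top; moves with the jaw. The handle is 50 mm along x, 14 mm thick along y (the pull direction) and 60 mm tall; below it is the jaw's steel carriage, 42 mm under this point. This point's axes are those of the clip.
- handle: The sliding jaw with its red handle as one solid. Origin: in the clip origin when shut, moving with the jaw; the handle stands 5 mm to -y of it, from 20 to 80 mm above it. Axes as those of the clip.
- jaw (a joint): How far the sliding jaw is pulled, m: 0 shut (start), 0.075 its end stop. It moves along the clip's -y, away from the sign and towards the lock knob. A spring always pulls it shut: 5 N at 0, 12.5 N at 0.075.
- jaw_pointer (a point): Tip of the red pointer on the +x side of the sliding jaw; moves with the jaw, always at the same clip y as the handle's middle. Axes as those of the clip.
- rider (a joint): Where the brass rider (the mark) has been set, m: the jaw's pointer is level with the rider when joint jaw has this same value. The rider is 16 x 12 x 24 mm, on a steel rail at the clip's +x edge; it stays by friction (5 N) and its place differs each time.
- rider_tip (a point): Tip of the brass rider's pointer, 2 mm to +x of the line that the jaw's red pointer travels. Axes as those of the clip; the pull is right when this point and point jaw_pointer have the same clip y.
- sign: Tin sign plate, 105 x 148 x 3 mm, 100 to 200 g, lying loose on the clip's base under the lips of the jaws. Origin: centre of its underside. To be left there.
- car_key: Car key, black fob with chrome blade, about 100 x 32 x 12 mm, lying on the bench by the shelf's front edge. Bystander.
- bracelet: Jade bead bracelet, 74 mm across, 12 mm high, on the bench. Bystander.
- compass: Brass pocket compass, 58 mm across, 17 mm high, on the bench. Bystander.
- bowl: Blue ceramic bowl, 120 mm across, 45 mm high, on the bench under the left end of the shelf. Bystander.
- glasses_case: Brown glasses case, 65 x 160 x 40 mm, on the bench under the right end of the shelf. Bystander.

How it is judged:
By the outcome, as a careful person would: the job done as asked, in the order asked, and still so for the second after the job is handed in, while the arm keeps its last pose, push and grip.
It also fails if it takes over 45 s, if anything falls off the work surface, if the arm or the gripper's body presses on something with over 40 N, if the wrist force passes 120 N, or if a joint passes its speed limit or range.

### The arm

A 6-joint arm with a two-finger parallel gripper is mounted at the origin on the work surface. World frame = base frame: x ahead of the robot, y to its left, z up, the work surface at z = 0. Lengths are in m, angles in rad, forces in N, time in s.
With the tool pointing down it reaches from about 0.35 to 0.875 m from the base axis. Payload 4.2 kg.
Tool frame: the origin (TCP) lies at the very end of the fingers, on their centre line; the grasp point (between the pads) lies tcp_to_grasp behind it (tcp_to_grasp is the distance from the TCP to the grasp point, in m); z points along the fingers, y is the direction in which the jaws open and shut (so a half turn about z gives the same grasp; the last joint's range is limited). The gripper opens to 87 mm and grips with 3 to 60 N. Pads are 19 mm wide; open, the fingers measure 117 mm over their backs; the gripper's body (75 mm by 190 mm) begins 51 mm behind the grasp point.
Start: joints at [1.399, 0.385, 0.008, 0, -1.194, -0.259], TCP at [0.261, 0.568, 0.223] pointing down, gripper open.
Joint ranges: [-3.14, 3.14], [-1.21, 2.06], [-1.07, 1.41], [-3.16, 2.05], [-2.99, -0.16], [-3.1, 3.1]. Speed limits (rad/s): [2.79, 2.79, 3.14, 3.14, 3.14, 3.14].

### API

Orientations are given as a rotation vector (axis times angle).
In Python, from cell import * gives the robot as it stands.
- The arm moves only by the shell command python3 -m pendant 'ROWS' [OPENING] [FORCE]. ROWS is JSON, a list of rows, each an object of numbers: "x", "y", "z": the shift along the tool's x, y, z in units of 30 mm (1.0 is 30 mm); "yaw": the turn about the tool's z in units of 10 degrees (1.0 is 10 degrees). A call has 1 to 5 rows; each row shifts and turns the commanded pose from where the row before left it, along the tool's axes as they then stand; what a row does not reach is not made up. A row lasts 1/8 s, in which the tool goes at most 62.5 mm and 10.7 degrees, less where a joint would pass 70% of its speed; a pose out of reach is approached as far as the arm can. A call is refused whole if a number of a shift passes 1 or a number of a turn 1, either way. A call with a gripper value outside its range is refused whole. OPENING is the finger opening in mm, from 0 to 87, set as the call begins (- or left out, the last holds). The fingers move at their own pace and stop on an object; FORCE is the grip in N (left out, the last holds). Time passes only in rows, so rows that do not move let the fingers close. It gives the time, the measured TCP pose, the force and the opening at its end, in the units of the state.
- state(): the state, without advancing time (a new reading comes with each control period).
- get_image(name): name is "side" or "top" or "wrist"; returns a dict with "image" (384x512x3 uint8, red, green, blue), "depth" (384x512 float32, m along the optical axis (not along the pixel's ray), 0 where there is no reading), "mtx" (3x3 intrinsics, pixels), "distortion" ([k1, k2, p1, p2, k3] as OpenCV has them; the pictures are not rectified), "R" (3x3) and "t" (3): a world point X has camera coordinates R X + t; the wrist camera has in their place "hand_eye" (4x4, takes a point from camera to tool coordinates, whose origin is the TCP and whose axes are the flange's). Camera axes: x right, y down, z forward; pixel columns grow to the right and rows downward; lengths in m; the calibration is good to about 2 mm. A picture is of the moment at which its call begins: read the wrist's pose just before it.
- sign_off(): hands the job in, once; it reports no verdict.
The state is a dict: "clock": time; "joint_positions": joint angles; "dq": joint speeds; "joint_torque": joint torques, N m; "eef_pos": TCP position; "orientation": TCP orientation; "wrist_force": force on the tool from outside, world axes, zero at the start; "moment": the same for the moment, N m; "gripper_width": finger opening in m.
Only numpy, scipy, OpenCV 4.12 (cv2) and the standard library are available. Lean on these libraries where they do the work, as an engineer would, in place of code of your own. Each camera call takes 0.05 s, during which the arm holds its last target. There are 200 camera calls.

## Working session

There is one attempt and no reset: what is moved stays moved. The work goes in short steps, Python scripts to look and compute and a shell command to move; the robot and the scene stay as the last step left them, time stands still between calls to the robot, and variables do not carry over. Pictures are saved under pics/ and viewed, about 8 in all and at most 12, crops included, and the job is handed in when it is done.

```bash
mkdir -p pics; ls
python3 - <<'E'
from cell import *
import cv2,numpy as np
s=state();print({k:np.round(v,3).tolist() for k,v in s.items()})
a=[]
for n in("top","side"):
    d=get_image(n);np.save(f"pics/{n}0.npy",d,allow_pickle=True)
    print(n,d["mtx"].tolist(),d["distortion"],d["R"],d["t"])
    cv2.imwrite(f"pics/{n}0.png",cv2.resize(d["image"][:,:,::-1],(768,576)))
E
```

```text
pics
{'clock': 0.0, 'joint_positions': [1.399, 0.386, 0.007, -0.001, -1.194, -0.259], 'dq': [0.002, 0.003, -0.002, 0.001, -0.002, -0.0], 'joint_torque': [0.0, -39.066, 18.74, 4.22, 0.011, -0.0], 'eef_pos': [0.261, 0.567, 0.221], 'orientation': [3.067, -0.671, -0.001], 'wrist_force': [-0.558, 0.338, -0.483], 'moment': [-0.01, -0.038, 0.012], 'gripper_width': 0.087}
top [[377.62856681084895, 0.0, 253.6143840639446], [0.0, 377.62856681084895, 189.82337171808527], [0.0, 0.0, 1.0]] [-0.03757216  0.          0.          0.          0.        ] [[ 0.02029615 -0.99935684 -0.02956306]
 [-0.99311569 -0.01673979 -0.11593537]
 [ 0.11536593  0.03171258 -0.99281671]] [0.01417365 0.5683124  1.24286529]
side [[368.0222190696523, 0.0, 257.63421178091664], [0.0, 368.0222190696523, 195.34833252292395], [0.0, 0.0, 1.0]] [0.02055149 0.         0.         0.         0.        ] [[ 0.99428064 -0.10670572  0.00446062]
 [-0.07674279 -0.7428862  -0.66500424]
 [ 0.07427349  0.66085852 -0.74682626]] [-0.56153185  0.15933516  1.05338125]
```

View pics/top0.png

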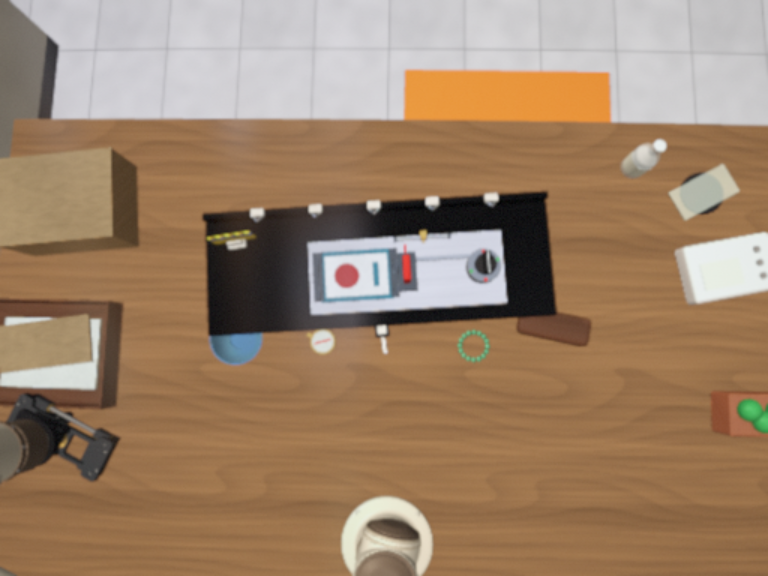

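View pics/side0.png

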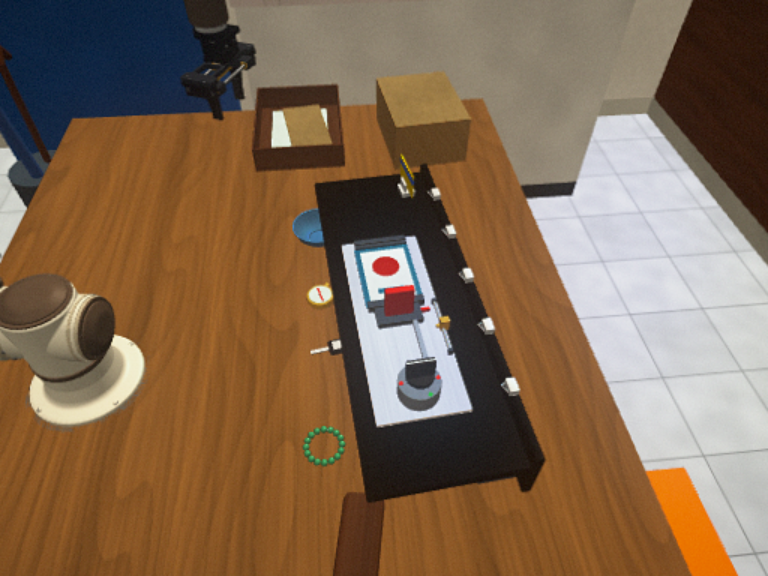

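The top view shows the shelf with the clip plate at (308–507, 230–315), the red handle at (406,267), the rider at (423,235) and the knob at (486,263). The side view shows the same things.

```bash
cat > h.py <<'E'
from cell import *
import cv2,numpy as np
from scipy.spatial.transform import Rotation as Ro
def cast(d,px,z,s=None):
    px=np.array(px,float).reshape(-1,1,2)
    n=cv2.undistortPoints(px,d["mtx"],np.array(d["distortion"])).reshape(-1,2)
    r=np.c_[n,np.ones(len(n))]
    if "R" in d: R=d["R"].T;o=-R@d["t"]
    else:
        T=np.eye(4);T[:3,:3]=Ro.from_rotvec(s["orientation"]).as_matrix();T[:3,3]=s["eef_pos"]
        T=T@np.array(d["hand_eye"]);R=T[:3,:3];o=T[:3,3]
    w=r@R.T
    return o+w*((z-o[2])/w[:,2])[:,None]
def hsv(d): return cv2.cvtColor(d["image"],cv2.COLOR_RGB2HSV)
def cen(m,box=None,k=0):
    if box: b=np.zeros_like(m);x0,y0,x1,y1=box;b[y0:y1,x0:x1]=m[y0:y1,x0:x1];m=b
    n,l,st,c=cv2.connectedComponentsWithStats(m.astype(np.uint8))
    o=np.argsort(-st[1:,4])+1
    return [(np.round(c[i],1).tolist(),st[i].tolist()) for i in o[:4]],l,o
E
python3 - <<'E'
from h import *
d=np.load("pics/top0.npy",allow_pickle=True).item();H=hsv(d)
m=((H[...,2]>110)&(H[...,1]<60))
b=np.zeros_like(m);b[140:220,190:350]=m[140:220,190:350]
c=max(cv2.findContours(b.astype(np.uint8),0,2)[0],key=cv2.contourArea)
r=cv2.minAreaRect(c);bp=cv2.boxPoints(r);P=cast(d,bp,.148);print(np.round(P,4).tolist(),[np.linalg.norm(P[i]-P[i-1]).round(4) for i in range(4)])
red=((H[...,0]<6)|(H[...,0]>174))&(H[...,1]>150)&(H[...,2]>90)
for c,st in cen(red,(190,140,350,220))[0]:print("red",c,st,cast(d,[c],.22).round(4).tolist())
br=(H[...,0]>12)&(H[...,0]<30)&(H[...,1]>110)&(H[...,2]>80)
for c,st in cen(br,(250,145,330,180))[0]:print("brass",c,st,cast(d,[c],.18).round(4).tolist())
g=(H[...,2]<60)
for c,st in cen(g,(308,160,338,192))[0]:print("black",c,st,cast(d,[c],.21).round(4).tolist())
E
```

```text
[[0.6437, 0.181, 0.148], [0.6769, -0.2284, 0.148], [0.522, -0.2375, 0.148], [0.4884, 0.1654, 0.148]] [np.float64(0.1562), np.float64(0.4108), np.float64(0.1552), np.float64(0.4043)]
red [270.8, 178.7] [269, 170, 5, 18, 80] [[0.5794, -0.0302, 0.22]]
brass [281.7, 155.2] [279, 153, 6, 7, 28] [[0.6574, -0.0625, 0.18]]
black [321.0, 175.6] [318, 169, 7, 13, 63] [[0.5924, -0.1761, 0.21]]
black [336.6, 169.2] [335, 160, 3, 24, 37] [[0.612, -0.2215, 0.21]]
black [328.2, 175.1] [327, 171, 3, 9, 15] [[0.5942, -0.197, 0.21]]
```

```bash
P="python3 -m pendant"; 
$P '[{"z":-1,"yaw":-0.75},{"z":-1,"yaw":-0.75},{"z":-1,"yaw":-0.75},{"z":-1,"yaw":-0.7},{"z":-0.5}]'
$P '[{"y":1,"x":0.4},{"y":1,"x":0.4},{"y":1,"x":0.4},{"y":1,"x":0.4},{"y":1,"x":0.4}]' 
$P '[{"y":1,"x":0.4},{"y":1,"x":0.4},{"y":1,"x":0.4},{"y":1,"x":0.4},{"y":1,"x":0.4}]' 
$P '[{"y":1,"x":0.4},{"y":1,"x":0.4},{"y":1,"x":0.4},{"y":1,"x":0.4},{"y":1,"x":0.4}]' 
$P '[{"y":1,"x":0.3},{"y":1,"x":0.3},{"y":1,"x":0.3},{"y":1,"x":0.2},{"y":1,"x":0.2}]' 
$P '[{"y":1,"x":0.2},{"y":1,"x":0.2},{"y":0.5},{},{}]'
python3 - <<'E'
from h import *
import cell
print({k:v for k,v in vars(cell).items() if 'grasp' in k})
s=state();d=get_image("wrist");d["s"]=s;np.save("pics/w1.npy",d,allow_pickle=True)
print(d["hand_eye"],np.round(s["joint_positions"],3),Ro.from_rotvec(s["orientation"]).as_matrix()[:,0])
cv2.imwrite("pics/w1.png",d["image"][:,:,::-1])
E
```

```text
{'tcp_to_grasp': 0.0187}
[[ 1.25523120e-03 -9.62939900e-01 -2.69713132e-01  7.37897943e-02]
 [ 9.99998490e-01  8.84544636e-04  1.49590783e-03 -3.53596399e-04]
 [-1.20189603e-03 -2.69714602e-01  9.62939556e-01 -1.62309698e-01]
 [ 0.00000000e+00  0.00000000e+00  0.00000000e+00  1.00000000e+00]] [ 1.399  0.385  0.007 -0.    -1.194 -0.259] [ 9.08570454e-01 -4.17731643e-01  6.84997785e-05]invalid input at $[0]: expected keys x, y, z, yaw
invalid input at $[0]: expected keys x, y, z, yaw
invalid input at $[0]: expected keys x, y, z, yaw
invalid input at $[0]: expected keys x, y, z, yaw
invalid input at $[0]: expected keys x, y, z, yaw
invalid input at $[0]: expected keys x, y, z, yaw
```

View pics/w1.png

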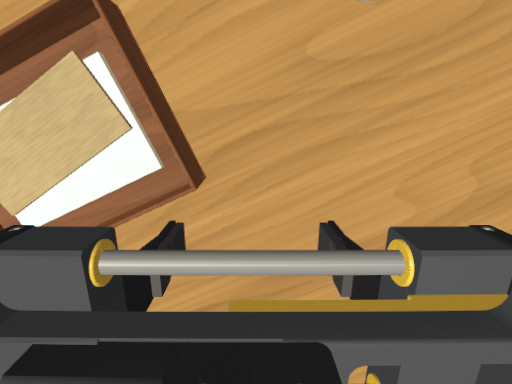

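The picture is from the start pose because the moves were refused: every row needs all four keys. I'll retype them.

```bash
P="python3 -m pendant"; 
$P '[{"x":0,"y":0,"z":-1,"yaw":-0.75},{"x":0,"y":0,"z":-1,"yaw":-0.75},{"x":0,"y":0,"z":-1,"yaw":-0.75},{"x":0,"y":0,"z":-1,"yaw":-0.7},{"x":0,"y":0,"z":-0.5,"yaw":0}]'
$P '[{"x":0.4,"y":1,"z":0,"yaw":0},{"x":0.4,"y":1,"z":0,"yaw":0},{"x":0.4,"y":1,"z":0,"yaw":0},{"x":0.4,"y":1,"z":0,"yaw":0},{"x":0.4,"y":1,"z":0,"yaw":0}]'
$P '[{"x":0.4,"y":1,"z":0,"yaw":0},{"x":0.4,"y":1,"z":0,"yaw":0},{"x":0.4,"y":1,"z":0,"yaw":0},{"x":0.4,"y":1,"z":0,"yaw":0},{"x":0.4,"y":1,"z":0,"yaw":0}]'
$P '[{"x":0.4,"y":1,"z":0,"yaw":0},{"x":0.4,"y":1,"z":0,"yaw":0},{"x":0.4,"y":1,"z":0,"yaw":0},{"x":0.4,"y":1,"z":0,"yaw":0},{"x":0.4,"y":1,"z":0,"yaw":0}]'
$P '[{"x":0.3,"y":1,"z":0,"yaw":0},{"x":0.3,"y":1,"z":0,"yaw":0},{"x":0.3,"y":1,"z":0,"yaw":0},{"x":0.3,"y":1,"z":0,"yaw":0},{"x":0.3,"y":1,"z":0,"yaw":0}]'
$P '[{"x":0.3,"y":1,"z":0,"yaw":0},{"x":0.2,"y":1,"z":0,"yaw":0},{"x":0,"y":0.5,"z":0,"yaw":0},{"x":0,"y":0,"z":0,"yaw":0}]'
python3 - <<'E'
from h import *
s=state();d=get_image("wrist");d["s"]=s;np.save("pics/w2.npy",d,allow_pickle=True)
print(np.round(s["joint_positions"],3),Ro.from_rotvec(s["orientation"]).as_matrix())
cv2.imwrite("pics/w2.png",cv2.resize(d["image"][:,:,::-1],(768,576)))
E
```

```text
clock: 0.78
eef_pos: [0.261, 0.5681, 0.3591]
orientation: [-3.137, -0.13, -0.001]
wrist_force: [-0.3, 1.1, -0.3]
gripper_width: 0.0871
clock: 1.4
eef_pos: [0.3334, 0.4222, 0.3566]
orientation: [3.137, 0.128, -0.002]
wrist_force: [-0.3, 0.0, -0.1]
gripper_width: 0.0869
clock: 2.02
eef_pos: [0.4057, 0.2778, 0.3567]
orientation: [3.138, 0.128, -0.002]
wrist_force: [1.5, 0.2, -0.4]
gripper_width: 0.0872
clock: 2.65
eef_pos: [0.4781, 0.1335, 0.3567]
orientation: [3.139, 0.128, -0.003]
wrist_force: [-0.3, -1.0, 0.0]
gripper_width: 0.0872
clock: 3.28
eef_pos: [0.5355, -0.012, 0.3566]
orientation: [-3.139, -0.128, 0.003]
wrist_force: [0.5, 1.1, -0.7]
gripper_width: 0.0869
clock: 3.78
eef_pos: [0.5565, -0.085, 0.3569]
orientation: [-3.139, -0.128, 0.002]
wrist_force: [0.4, -0.1, -0.7]
gripper_width: 0.0868
[ 0.136  0.216  0.1   -0.    -1.456  1.517] [[ 9.96661310e-01  8.16356031e-02 -1.36405120e-03]
 [ 8.16359458e-02 -9.96662196e-01  1.97402979e-04]
 [-1.34338315e-03 -3.08099521e-04 -9.99999050e-01]]
```

View pics/w2.png

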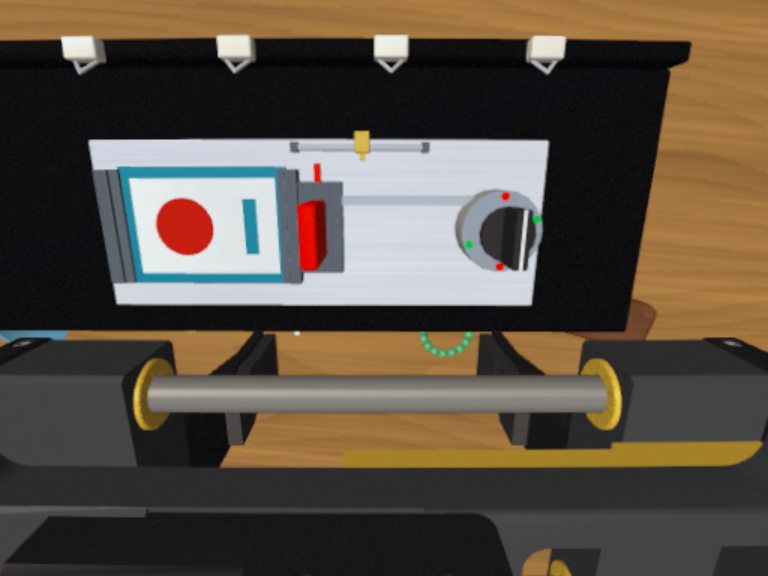

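The wrist view (768 px wide) shows the knob bar with its white line at (524,238) and red dots at (505,196) and (499,267). The handle is at (312,235), the red pointer tip at (317,165) and the rider tip at (362,159). Now I'll measure them.

Run:
```python
from h import *
d=np.load("pics/w2.npy",allow_pickle=True).item();s=d["s"];H=hsv(d)
red=((H[...,0]<6)|(H[...,0]>174))&(H[...,1]>150)&(H[...,2]>90)
def dep(p):
    T=np.eye(4);T[:3,:3]=Ro.from_rotvec(s["orientation"]).as_matrix();T[:3,3]=s["eef_pos"];T=T@np.array(d["hand_eye"])
    u,v=int(round(p[0])),int(round(p[1]));D=np.median(d["depth"][v-1:v+2,u-1:u+2])
    n=cv2.undistortPoints(np.array([[p]],float),d["mtx"],np.array(d["distortion"])).ravel()
    return (T@np.r_[n*D,D,1])[:3]
R=cen(red,(300,110,380,190))[0]; dots=[c for c,st in R[:2]];Q=cast(d,dots,.182,s)
print("dots",dots,Q.round(4).tolist(),Q.mean(0).round(4),dep([325,150])) 
v=Q[0]-Q[1];print("ang dots",np.degrees(np.arctan2(v[1],v[0])))
w=(H[...,2]>170)&(H[...,1]<60)
for c,st in cen(w,(343,135,356,182))[0][:2]:print("line",c,st,dep(c),[cast(d,[c],z,s).round(4).tolist() for z in(.22,.225,.23)])
g=cen((H[...,0]>50)&(H[...,0]<75)&(H[...,1]>120)&(H[...,2]>80),(300,110,380,190))[0];G=cast(d,[c for c,_ in g[:2]],.182,s);print("green mid",G.mean(0).round(4))
hr,l,o=cen(red,(190,95,235,190))
for (c,st),i in zip(hr[:2],o):
    ys,xs=np.where(l==i);print("red",c,st,[ (y,xs[ys==y].min(),xs[ys==y].max()) for y in range(ys.min(),ys.max()+1,4)])
br=(H[...,0]>12)&(H[...,0]<32)&(H[...,1]>110)&(H[...,2]>80)
r,l,o=cen(br,(225,80,260,115));ys,xs=np.where(l==o[0])
print("brass",r[0],[(y,xs[ys==y].min(),xs[ys==y].max()) for y in range(ys.min(),ys.max()+1)])
m=((H[...,2]>110)&(H[...,1]<60));b=np.zeros_like(m);b[90:206,50:370]=m[90:206,50:370]
c=max(cv2.findContours(b.astype(np.uint8),0,2)[0],key=cv2.contourArea)
ap=cv2.approxPolyDP(cv2.convexHull(c),6,True).reshape(-1,2);A=cast(d,ap,.148,s);print(ap.tolist(),A.round(4).tolist())
for p in([211,107],[241,104],[206,140],[241,92],[330,160],[345,155]):print("dep",p,dep(p).round(4))
```

```text
dots [[333.0, 177.1], [336.8, 130.2]] [[0.5663, -0.1888, 0.182], [0.6243, -0.1839, 0.182]] [ 0.5953 -0.1863  0.182 ] [ 0.60104971 -0.1682116   0.19999715]
ang dots -175.17622136939698
line [350.0, 166.2] [343, 140, 13, 42, 159] [ 0.5891516  -0.18870438  0.23200753] [[[0.5874, -0.1933, 0.22]], [[0.5881, -0.1914, 0.225]], [[0.5889, -0.1895, 0.23]]]
line [349.7, 135.8] [345, 135, 11, 3, 24] [ 0.61904638 -0.2007403   0.18203337] [[[0.6203, -0.187, 0.22]], [[0.6205, -0.1852, 0.225]], [[0.6207, -0.1834, 0.23]]]
green mid [ 0.5949 -0.186   0.182 ]
red [207.4, 155.6] [198, 133, 20, 47, 788] [(133, np.int64(208), np.int64(210)), (137, np.int64(198), np.int64(216)), (141, np.int64(198), np.int64(216)), (145, np.int64(199), np.int64(216)), (149, np.int64(199), np.int64(216)), (153, np.int64(199), np.int64(216)), (157, np.int64(199), np.int64(216)), (161, np.int64(199), np.int64(216)), (165, np.int64(199), np.int64(216)), (169, np.int64(200), np.int64(216)), (173, np.int64(200), np.int64(214)), (177, np.int64(200), np.int64(212))]
red [210.9, 114.7] [209, 109, 4, 13, 42] [(109, np.int64(210), np
[... 589 characters left out ...]
p.int64(245)), (99, np.int64(237), np.int64(245)), (100, np.int64(237), np.int64(245)), (101, np.int64(237), np.int64(245)), (102, np.int64(240), np.int64(242)), (103, np.int64(240), np.int64(242)), (104, np.int64(240), np.int64(242)), (105, np.int64(240), np.int64(242)), (106, np.int64(240), np.int64(242))]
[[365, 94], [353, 203], [77, 201], [59, 93]] [[0.6721, -0.2234, 0.148], [0.5245, -0.235, 0.148], [0.4947, 0.1616, 0.148], [0.641, 0.1722, 0.148]]
dep [211, 107] [ 0.6393 -0.0255  0.1476]
dep [241, 104] [ 0.6457 -0.0649  0.1604]
dep [206, 140] [ 0.6028 -0.032   0.22  ]
dep [241, 92] [ 0.6588 -0.0644  0.1733]
dep [330, 160] [ 0.5899 -0.176   0.2   ]
dep [345, 155] [ 0.6005 -0.1813  0.2317]
```

```bash
P="python3 -m pendant"; 
$P '[{"x":0.3,"y":0.9,"z":0.5,"yaw":0},{"x":0.3,"y":0.9,"z":0.5,"yaw":0},{"x":0.2,"y":0.9,"z":0.8,"yaw":0},{"x":0.2,"y":0.76,"z":0.9,"yaw":0},{"x":0,"y":0,"z":0.5,"yaw":0}]' 40 20
$P '[{"x":0,"y":0,"z":0,"yaw":0}]'
python3 - <<'E'
from h import *
d=np.load("pics/w2.npy",allow_pickle=True).item();s=d["s"]
for z in(.156,.16,.164):
  A=cast(d,[[210.9,109],[240.9,106]],z,s);v=A[1]-A[0];a=np.radians(4.8);print(z,A.round(4).tolist(),v@[np.cos(a),np.sin(a),0],v@[-np.sin(a),np.cos(a),0])
print(d["depth"][105:122,211])
s=state();p=s["eef_pos"];R=Ro.from_rotvec(s["orientation"]).as_matrix();print(p,R.T@(np.array([.5951,-.1862,.2037])-p)/.03)
E
```

```text
clock: 4.45
eef_pos: [0.595, -0.1853, 0.2595]
orientation: [-3.138, -0.13, 0.004]
wrist_force: [-0.5, 0.1, -0.3]
gripper_width: 0.0454
clock: 4.58
eef_pos: [0.5948, -0.1843, 0.2605]
orientation: [-3.138, -0.133, 0.004]
wrist_force: [0.5, 0.3, 0.3]
gripper_width: 0.0418
0.156 [[0.6366, -0.0267, 0.156], [0.6434, -0.0648, 0.156]] 0.003605761047617013 -0.03846601291577797
0.16 [[0.6365, -0.0273, 0.16], [0.6433, -0.0649, 0.16]] 0.0035660391130290943 -0.038042262026929896
0.164 [[0.6365, -0.0279, 0.164], [0.6431, -0.0651, 0.164]] 0.0035263171784410655 -0.03761851113808182
[0.35328186 0.3543078  0.35331517 0.3547706  0.34236255 0.34180066
 0.34220946 0.34261504 0.34142315 0.34310243 0.34261566 0.34268242
 0.3438957  0.34365758 0.34510604 0.34609717 0.3463948 ]
[ 0.59481319 -0.18430834  0.26054433] [0.00879485 0.06489139 1.89475269]
```

```bash
P="python3 -m pendant"; 
$P '[{"x":0,"y":0.06,"z":0.6,"yaw":0},{"x":0,"y":0,"z":0.6,"yaw":0},{"x":0,"y":0,"z":0.4,"yaw":0},{"x":0,"y":0,"z":0.28,"yaw":0},{"x":0,"y":0,"z":0,"yaw":0}]'
$P '[{"x":0,"y":0,"z":0,"yaw":0},{"x":0,"y":0,"z":0,"yaw":0},{"x":0,"y":0,"z":0,"yaw":0},{"x":0,"y":0,"z":0,"yaw":0}]' 0 25
```

```text
clock: 5.2
eef_pos: [0.5955, -0.187, 0.2051]
orientation: [3.139, 0.133, -0.0]
wrist_force: [-0.0, -0.0, 0.8]
gripper_width: 0.0402
clock: 5.7
eef_pos: [0.5956, -0.1861, 0.2053]
orientation: [-3.137, -0.131, -0.001]
wrist_force: [-0.5, 4.4, 2.0]
gripper_width: 0.0118
```

```bash
P="python3 -m pendant"; 
$P '[{"x":0,"y":0,"z":0.1,"yaw":0},{"x":0,"y":0,"z":0.1,"yaw":0},{"x":0,"y":0,"z":0.1,"yaw":0},{"x":0,"y":0,"z":0,"yaw":0},{"x":0,"y":0,"z":0,"yaw":0}]'
```

```text
clock: 6.32
eef_pos: [0.5957, -0.1862, 0.1976]
orientation: [-3.138, -0.133, -0.002]
wrist_force: [-2.5, 5.1, 5.7]
gripper_width: 0.0119
```

```bash
P="python3 -m pendant"; 
$P '[{"x":0,"y":0,"z":0.07,"yaw":0},{"x":0,"y":0,"z":0.03,"yaw":0},{"x":0,"y":0,"z":0,"yaw":0}]'
```

```text
clock: 6.7
eef_pos: [0.5958, -0.1863, 0.1963]
orientation: [-3.138, -0.133, -0.003]
wrist_force: [-3.4, 6.4, 10.8]
gripper_width: 0.0118
```

```bash
P="python3 -m pendant"; 
$P '[{"x":0,"y":0,"z":0,"yaw":0.5},{"x":0,"y":0,"z":0,"yaw":0.5},{"x":0,"y":0,"z":0,"yaw":0.5},{"x":0,"y":0,"z":0,"yaw":0.5},{"x":0,"y":0,"z":0,"yaw":0}]'
python3 -c "
from h import *
s=state();R=Ro.from_rotvec(s['orientation']).as_matrix();print(np.degrees(np.arctan2(R[1,0],R[0,0])),s['wrist_force'],s['moment'],s['eef_pos'])"
```

```text
clock: 7.32
eef_pos: [0.5957, -0.1864, 0.1963]
orientation: [-3.114, 0.414, -0.003]
wrist_force: [-4.6, 6.4, 11.1]
gripper_width: 0.0119
-15.149775478589445 [-4.62138455  6.40099944 11.0716268 ] [ 1.96713101  1.32723597 -0.04106255] [ 0.59573869 -0.18643364  0.19631757]
```

```bash
P="python3 -m pendant"; 
$P '[{"x":0,"y":0,"z":0,"yaw":0.7},{"x":0,"y":0,"z":0,"yaw":0.7},{"x":0,"y":0,"z":0,"yaw":0.7},{"x":0,"y":0,"z":0,"yaw":0.7},{"x":0,"y":0,"z":0,"yaw":0.7}]'
$P '[{"x":0,"y":0,"z":0,"yaw":0.7},{"x":0,"y":0,"z":0,"yaw":0.5},{"x":0,"y":0,"z":0,"yaw":0.3},{"x":0,"y":0,"z":0,"yaw":0},{"x":0,"y":0,"z":0,"yaw":0}]'
python3 -c "
from h import *
s=state();R=Ro.from_rotvec(s['orientation']).as_matrix();print(np.degrees(np.arctan2(R[1,0],R[0,0])),s['wrist_force'],s['moment'],s['eef_pos'])"
```

```text
clock: 7.95
eef_pos: [0.5956, -0.1866, 0.1963]
orientation: [-2.843, 1.336, -0.002]
wrist_force: [-4.3, 5.6, 11.9]
gripper_width: 0.0121
clock: 8.57
eef_pos: [0.5955, -0.1867, 0.1963]
orientation: [-2.649, 1.689, -0.002]
wrist_force: [-5.2, 5.3, 11.7]
gripper_width: 0.0117
-65.04561581062175 [-5.15431819  5.27541426 11.71887211] [1.72596263 1.43997304 0.32572986] [ 0.59545294 -0.1866976   0.196349  ]
```

```bash
P="python3 -m pendant"; 
$P '[{"x":0,"y":0,"z":-0.15,"yaw":0},{"x":0,"y":0,"z":-0.15,"yaw":0},{"x":0,"y":0,"z":-0.1,"yaw":0},{"x":0,"y":0,"z":0,"yaw":0}]'
$P '[{"x":0,"y":0,"z":0,"yaw":0},{"x":0,"y":0,"z":0,"yaw":0},{"x":0,"y":0,"z":-0.5,"yaw":0},{"x":0,"y":0,"z":-1,"yaw":0},{"x":0,"y":0,"z":-0.5,"yaw":0}]' 45
$P '[{"x":0,"y":0,"z":-1,"yaw":-1},{"x":0,"y":0,"z":-0.5,"yaw":-1},{"x":0,"y":0,"z":0,"yaw":-1},{"x":0,"y":0,"z":0,"yaw":-1},{"x":0,"y":0,"z":0,"yaw":-1}]'
$P '[{"x":-0.5,"y":-1,"z":0,"yaw":-1},{"x":-0.5,"y":-1,"z":0,"yaw":-1},{"x":0,"y":-1,"z":0,"yaw":0},{"x":0,"y":0,"z":0,"yaw":0}]'
python3 - <<'E'
from h import *
s=state();d=get_image("wrist");d["s"]=s;np.save("pics/w3.npy",d,allow_pickle=True)
R=Ro.from_rotvec(s['orientation']).as_matrix();print(np.degrees(np.arctan2(R[1,0],R[0,0])))
cv2.imwrite("pics/w3.png",cv2.resize(d["image"][:,:,::-1],(768,576)))
E
```

```text
clock: 9.07
eef_pos: [0.5953, -0.1867, 0.2048]
orientation: [-2.647, 1.692, 0.002]
wrist_force: [-1.9, 6.0, 2.1]
gripper_width: 0.012
clock: 9.7
eef_pos: [0.5965, -0.1878, 0.268]
orientation: [-2.646, 1.692, -0.007]
wrist_force: [0.3, -0.3, -0.3]
gripper_width: 0.044
clock: 10.32
eef_pos: [0.5955, -0.1874, 0.3105]
orientation: [-3.115, 0.407, -0.001]
wrist_force: [0.2, -0.3, -0.0]
gripper_width: 0.045
clock: 10.82
eef_pos: [0.5741, -0.0919, 0.3108]
orientation: [-3.138, -0.136, -0.001]
wrist_force: [0.1, -0.2, 0.0]
gripper_width: 0.045
4.95669255048889
```

View pics/w3.png

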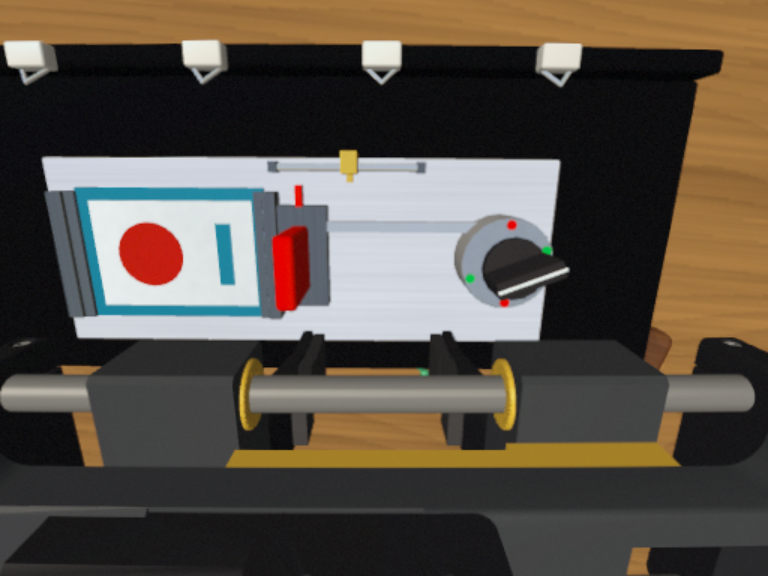

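The knob bar now points at the green dots, (470,278) to (547,250), and the handle top is at about (293,265). I'll measure the handle top by depth.

```bash
cat >> h.py <<'E'
def cloud(d,s,m):
    T=np.eye(4);T[:3,:3]=Ro.from_rotvec(s["orientation"]).as_matrix();T[:3,3]=s["eef_pos"];T=T@np.array(d["hand_eye"])
    v,u=np.where(m&(d["depth"]>0));D=d["depth"][v,u]
    n=cv2.undistortPoints(np.c_[u,v].astype(float).reshape(-1,1,2),d["mtx"],np.array(d["distortion"])).reshape(-1,2)
    return np.c_[n*D[:,None],D]@T[:3,:3].T+T[:3,3]
a=np.radians(4.82);ex=np.array([np.cos(a),np.sin(a),0]);ey=np.array([-np.sin(a),np.cos(a),0])
def redm(H): return ((H[...,0]<6)|(H[...,0]>174))&(H[...,1]>150)&(H[...,2]>60)
E
python3 - <<'E'
from h import *
d=np.load("pics/w3.npy",allow_pickle=True).item();s=d["s"];H=hsv(d)
b=np.zeros((384,512),bool);b[140:215,175:212]=1
P=cloud(d,s,redm(H)&b);t=P[P[:,2]>.216];print(len(P),len(t),t[:,2].mean())
X=t@ex;Y=t@ey;x0,x1=np.percentile(X,[1,99]);y0,y1=np.percentile(Y,[1,99]);print(x1-x0,y1-y0)
c=ex*(x0+x1)/2+ey*(y0+y1)/2;c[2]=.202-.0187;print("handle",c)
p=s["eef_pos"];R=Ro.from_rotvec(s["orientation"]).as_matrix();print(R.T@(c-p)/.03)
# knob top
b=np.zeros((384,512),bool);b[165:205,325:380]=1
K=cloud(d,s,b&(H[...,2]>170)&(H[...,1]<60));K=K[K[:,2]>.21];print("knob top z",np.median(K[:,2]),K.mean(0))
E
```

```text
1163 725 0.21993981733883636
0.0481479719539204 0.013442025853893882
handle [ 0.58347404 -0.03164241  0.1833    ]
[ 0.48187032 -1.97165432  4.25126521]
knob top z 0.23267685573710134 [ 0.59518602 -0.18578238  0.23267945]
```

```bash
P="python3 -m pendant"; 
$P '[{"x":0.24,"y":-0.98,"z":0,"yaw":0},{"x":0.24,"y":-0.99,"z":0.2,"yaw":0},{"x":0,"y":0,"z":0.9,"yaw":0},{"x":0,"y":0,"z":0.9,"yaw":0},{"x":0,"y":0,"z":0.8,"yaw":0}]'
$P '[{"x":0,"y":0,"z":0.8,"yaw":0},{"x":0,"y":0,"z":0.4,"yaw":0},{"x":0,"y":0,"z":0.25,"yaw":0},{"x":0,"y":0,"z":0,"yaw":0}]'
$P '[{"x":0,"y":0,"z":0,"yaw":0},{"x":0,"y":0,"z":0,"yaw":0},{"x":0,"y":0,"z":0,"yaw":0},{"x":0,"y":0,"z":0,"yaw":0},{"x":0,"y":0,"z":0,"yaw":0}]' 0 35
```

```text
clock: 11.5
eef_pos: [0.5837, -0.0341, 0.2251]
orientation: [3.139, 0.13, -0.001]
wrist_force: [0.6, -0.7, -0.3]
gripper_width: 0.0448
clock: 12.0
eef_pos: [0.5838, -0.0335, 0.1827]
orientation: [3.139, 0.132, -0.0]
wrist_force: [1.1, 0.5, 0.4]
gripper_width: 0.0452
clock: 12.62
eef_pos: [0.5836, -0.0322, 0.183]
orientation: [-3.137, -0.132, -0.001]
wrist_force: [-1.2, 5.1, 2.1]
gripper_width: 0.0135
```

Handle gripped (13.5 mm against the 14 mm given). Next I'll pull 30 mm, short of the mark, and check.

```bash
P="python3 -m pendant"; 
$P '[{"x":0,"y":0.1,"z":0,"yaw":0},{"x":0,"y":0.25,"z":0,"yaw":0},{"x":0,"y":0.3,"z":0,"yaw":0},{"x":0,"y":0.3,"z":0,"yaw":0},{"x":0,"y":0.05,"z":0,"yaw":0}]'
$P '[{"x":0,"y":0,"z":0,"yaw":0},{"x":0,"y":0,"z":0,"yaw":0}]'
python3 - <<'E'
from h import *
s=state();d=get_image("wrist");d["s"]=s;np.save("pics/w4.npy",d,allow_pickle=True)
cv2.imwrite("pics/w4.png",cv2.resize(d["image"][:,:,::-1],(768,576)))
for n in ("top","side"): 
  e=get_image(n);np.save(f"pics/{n}4.npy",e,allow_pickle=True)
E
```

```text
clock: 13.25
eef_pos: [0.586, -0.0617, 0.1829]
orientation: [-3.136, -0.132, -0.0]
wrist_force: [-2.0, 8.5, 3.8]
gripper_width: 0.0137
clock: 13.5
eef_pos: [0.586, -0.0614, 0.183]
orientation: [-3.137, -0.132, -0.0]
wrist_force: [-3.6, 7.9, 3.8]
gripper_width: 0.0138
```

View pics/w4.png

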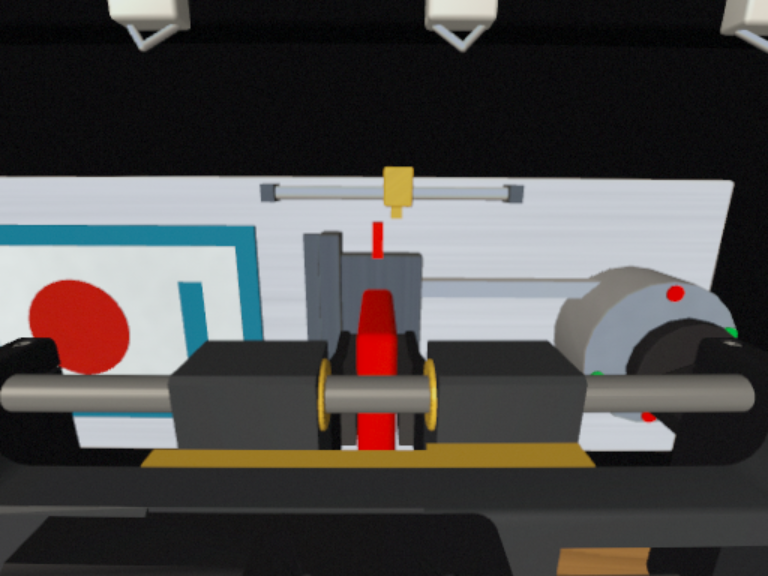

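The jaw came along. The red pointer is at (377,223) and the rider tip at (396,217). I'll work out the remaining gap.

```bash
cat >> h.py <<'E'
def gap(d,s,box_p,box_r):
    H=hsv(d)
    br=(H[...,0]>12)&(H[...,0]<32)&(H[...,1]>110)&(H[...,2]>80)
    out=[]
    for m,bx in((redm(H),box_p),(br,box_r)):
        b=np.zeros(m.shape,bool);b[bx[1]:bx[3],bx[0]:bx[2]]=1
        v,u=np.where(m&b);w=d["image"][v,u].astype(float)
        p=[u.mean(),v.mean()];z=np.median(cloud(d,s,m&b)[:,2]);out.append((np.round(p,2).tolist(),[v.min(),v.max(),u.min(),u.max()],round(float(z),4)))
    for z in((.158,.158),(.16,.16),(out[0][2],out[1][2])):
        A=cast(d,[out[0][0]],z[0],s)[0];B=cast(d,[out[1][0]],z[1],s)[0];print(z,A.round(4),B.round(4),"gap dy",((B-A)@ey).round(5),"dx",((B-A)@ex).round(5))
    print(out)
E
python3 - <<'E'
from h import *
d=np.load("pics/w4.npy",allow_pickle=True).item()
gap(d,d["s"],(240,146,262,168),(255,138,272,146))
E
```

```text
(0.158, 0.158) [ 0.6334 -0.0575  0.158 ] [ 0.6453 -0.065   0.158 ] gap dy -0.00849 dx 0.01126
(0.16, 0.16) [ 0.6336 -0.0575  0.16  ] [ 0.6454 -0.0649  0.16  ] gap dy -0.0084 dx 0.01114
(0.1617, 0.1601) [ 0.6339 -0.0574  0.1617] [ 0.6455 -0.0649  0.1601] gap dy -0.0084 dx 0.01091
[([251.5, 157.5], [np.int64(148), np.int64(167), np.int64(249), np.int64(254)], 0.1617), ([264.0, 141.0], [np.int64(138), np.int64(144), np.int64(261), np.int64(267)], 0.1601)]
```

```bash
P="python3 -m pendant"; 
$P '[{"x":0,"y":0.15,"z":0,"yaw":0},{"x":0,"y":0.13,"z":0,"yaw":0},{"x":0,"y":0,"z":0,"yaw":0},{"x":0,"y":0,"z":0,"yaw":0}]'
python3 - <<'E'
from h import *
s=state();d=get_image("wrist");d["s"]=s;np.save("pics/w5.npy",d,allow_pickle=True)
cv2.imwrite("pics/w5.png",cv2.resize(d["image"][100:240,170:350,::-1],(720,560)))
gap(d,s,(240,146,262,168),(245,136,275,146))
E
```

```text
clock: 14.15
eef_pos: [0.5866, -0.0696, 0.183]
orientation: [-3.136, -0.132, -0.0]
wrist_force: [-2.0, 8.2, 3.5]
gripper_width: 0.014
(0.158, 0.158) [ 0.634  -0.0656  0.158 ] [ 0.6463 -0.065   0.158 ] gap dy -0.00037 dx 0.01236
(0.16, 0.16) [ 0.6343 -0.0656  0.16  ] [ 0.6465 -0.065   0.16  ] gap dy -0.00037 dx 0.01222
(0.1616, 0.1606) [ 0.6345 -0.0656  0.1616] [ 0.6465 -0.0649  0.1606] gap dy -0.00037 dx 0.01204
[([251.5, 157.5], [np.int64(148), np.int64(167), np.int64(249), np.int64(254)], 0.1616), ([252.08, 139.35], [np.int64(136), np.int64(144), np.int64(245), np.int64(260)], 0.1606)]
```

View pics/w5.png

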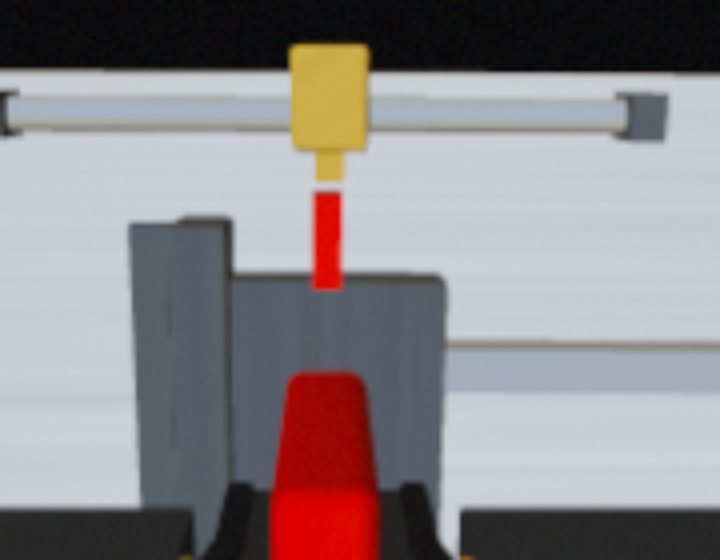

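The red pointer (centre about column 328) is almost under the rider tip (column 330), about 0.4 mm short. I'll nudge it and check that it holds steady.

```bash
P="python3 -m pendant"; 
$P '[{"x":0,"y":0.015,"z":0,"yaw":0},{"x":0,"y":0,"z":0,"yaw":0},{"x":0,"y":0,"z":0,"yaw":0},{"x":0,"y":0,"z":0,"yaw":0},{"x":0,"y":0,"z":0,"yaw":0}]'
$P '[{"x":0,"y":0,"z":0,"yaw":0},{"x":0,"y":0,"z":0,"yaw":0},{"x":0,"y":0,"z":0,"yaw":0},{"x":0,"y":0,"z":0,"yaw":0},{"x":0,"y":0,"z":0,"yaw":0}]'
python3 - <<'E'
from h import *
s=state();d=get_image("wrist")
gap(d,s,(240,146,262,168),(245,138,275,146));gap(d,s,(240,146,262,156),(245,139,275,146))
cv2.imwrite("pics/s6.png",cv2.resize(get_image("side")["image"][100:350,180:400,::-1],None,fx=2.4,fy=2.4))
E
```

```text
clock: 14.82
eef_pos: [0.5866, -0.0699, 0.1829]
orientation: [-3.136, -0.132, -0.0]
wrist_force: [-3.1, 8.3, 3.9]
gripper_width: 0.0134
clock: 15.45
eef_pos: [0.5866, -0.0699, 0.1829]
orientation: [-3.136, -0.132, -0.0]
wrist_force: [-2.1, 9.0, 2.6]
gripper_width: 0.0134
(0.158, 0.158) [ 0.634  -0.0659  0.158 ] [ 0.6452 -0.0649  0.158 ] gap dy 2e-05 dx 0.01125
(0.16, 0.16) [ 0.6343 -0.0659  0.16  ] [ 0.6454 -0.0649  0.16  ] gap dy 2e-05 dx 0.01113
(0.1615, 0.1598) [ 0.6345 -0.0659  0.1615] [ 0.6453 -0.0649  0.1598] gap dy 2e-05 dx 0.0109
[([251.5, 157.5], [np.int64(148), np.int64(167), np.int64(249), np.int64(254)], 0.1615), ([251.5, 141.0], [np.int64(138), np.int64(144), np.int64(249), np.int64(254)], 0.1598)]
(0.158, 0.158) [ 0.6381 -0.0656  0.158 ] [ 0.6449 -0.065   0.158 ] gap dy 1e-05 dx 0.00678
(0.16, 0.16) [ 0.6383 -0.0655  0.16  ] [ 0.645 -0.065  0.16 ] gap dy 1e-05 dx 0.00671
(0.1615, 0.1598) [ 0.6385 -0.0655  0.1615] [ 0.645  -0.065   0.1598] gap dy 1e-05 dx 0.00651
[([251.5, 151.5], [np.int64(148), np.int64(155), np.int64(249), np.int64(254)], 0.1615), ([251.5, 141.5], [np.int64(139), np.int64(144), np.int64(249), np.int64(254)], 0.1598)]
```

View pics/s6.png

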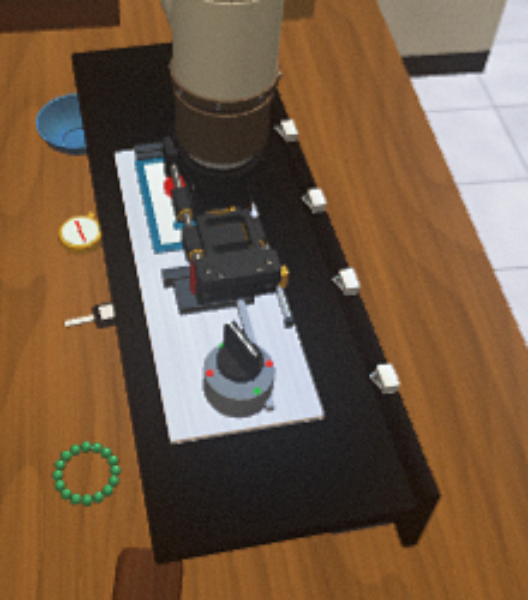

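The side view shows the knob at the green dots and up, the gripper holding the handle, and everything else in place. The gap is now within about 0.1 mm and steady, so I'm handing it in.

```bash
python3 -c "
from cell import *
sign_off()"
```

```text
the job is handed in; nothing more can be done
```

The sign clip is open and the gripper is still holding the red handle. I handed the job in at about 15.5 s of robot time.

- **Lock knob:** I pressed it down about 9 mm and turned it clockwise until it met the stop. The tool had turned about 70° and the twist rose to 0.33 N m. The knob then rose again with the gripper. The wrist picture shows its bar at the green dots, and its top is back at its starting height (0.232–0.233 m).
- **Jaw:** I pulled the handle about 38 mm. The last wrist picture puts the pointer level with the rider to within about 0.1 mm; calibration and pixel size make that good to a few tenths of a mm. The pose held steady over the last 0.6 s, with about 9 N of pull on the wrist and the grip set to 35 N.
- **Rider and other things:** The rider tip stayed at the same measured spot throughout. In the last side view the sign, car key, bracelet, compass and bowl look unmoved. That crop shows only part of the glasses case, so I did not check all of it.

My first batch of moves was refused because each row needs all four keys. The arm had not moved, and I retyped them. No check failed or disagreed.

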